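# Pop the square tin out of its dispenser and trap it

### The arm

A 6-joint arm with a two-finger parallel gripper is mounted at the origin on the work surface. World frame = base frame: x ahead of the robot, y to its left, z up, the work surface at z = 0. Lengths are in mm, angles in degrees, forces in N, time in s.
With the tool pointing down it reaches from about 350 to 850 mm from the base axis. Payload 8.1 kg.
Tool frame: the origin (TCP) lies midway between the tips of the shut fingers; the grasp point (between the pads) lies hold_point_z behind it (hold_point_z is the distance from the TCP to the grasp point, in mm); z points along the fingers, x is the direction in which the jaws open and shut, and the axes are right-handed (so a half turn about z gives the same grasp; the last joint's range is limited). The gripper opens to 85 mm and grips with 20 to 120 N. Pads are 22 mm wide; open, the fingers measure 114 mm over their backs; the gripper's body (76 mm by 85 mm) begins 54 mm behind the grasp point. The pads swing forward as they close: fully open they stand 13 mm farther back than shut.
Start: joints at [-72.559, 7.471, 85.268, -0, 87.261, -4.893], TCP at [228.022, -554.988, 231.292] pointing down, gripper open.
Joint ranges: [-169.43, 169.43], [-51.17, 129.36], [1.28, 143.12], [-76.62, 256.62], [0, 156.53], [-152.29, 152.29]. Speed limits (degrees/s): [136.94, 136.94, 159.86, 180, 180, 180].

### API

Orientations are given as [roll, pitch, yaw] about the fixed x, y, z axes, in that order (R = Rz(yaw) Ry(pitch) Rx(roll)).
In Python, from bench import * gives the robot as it stands.
- The arm moves only by the shell command python3 -m pendant 'ROWS' [OPENING] [FORCE]. ROWS is JSON, a list that holds one entry, the list of rows, each a list of 4 numbers: the shift along the tool's x, y, z normalised to -1 to 1, where 1 is 0.02 m, then the turn about the tool's z normalised to -1 to 1, where 1 is 0.08 rad. A call has exactly 10 rows; each row shifts and turns the pose as measured when the row begins, along the tool's axes as they then stand; what a row does not reach is not made up. A row lasts 1/12 s, in which the tool goes at most 41.7 mm and 7.16 degrees, less where a joint would pass 70% of its speed; a pose out of reach is approached as far as the arm can. A call with a number of a shift or a turn outside -1 to 1 is refused whole. A call with a gripper value outside its range is refused whole. OPENING is the gripper's target within -1 to 1 (fully open at 1, half-way at 0, shut at -1), set as the call begins (- or left out, the last holds). The fingers move at their own pace and stop on an object; FORCE is the grip in N (left out, the last holds). Time passes only in rows, so rows that do not move let the fingers close, or fill a call up. It gives the time, the measured TCP pose, the force and the opening at its end, in the units of the state.
- sense(): the state, without advancing time (a new reading comes with each control period).
- snapshot(name): name is "side" or "top" or "wrist"; returns the picture (384x512x3 uint8, red, green, blue); there is no depth.
- calibration(name): a dict with "mtx" (3x3 intrinsics, pixels), "world_to_cam" (4x4, takes a point from world to camera coordinates); the wrist camera has in their place "hand_eye" (4x4, takes a point from camera to tool coordinates, whose origin is the TCP and whose axes are the tool frame's). Camera axes: x right, y down, z forward; pixel columns grow to the right and rows downward; lengths in mm; the calibration is good to about 2 mm. A picture is of the moment at which its call begins: read the wrist's pose just before it. calibration takes no time and is no camera call.
- hand_in(): hands the job in, once; it reports no verdict.
The state is a dict: "time": time; "joint_pos": joint angles; "qd": joint speeds; "joint_efforts": joint torques, N m; "tool_pos": TCP position; "tcp_rot": TCP orientation; "ft_force": force on the tool from outside, world axes, zero at the start; "wrist_torque": the same for the moment, N m; "finger_gap": finger opening in mm.
Only numpy, scipy, OpenCV 4.12 (cv2) and the standard library are available. Lean on these libraries where they do the work, as an engineer would, in place of code of your own. Each camera call takes 0.05 s, during which the arm holds its last target.

### The job

Two spring-loaded tin dispensers stand on the kitchen worktop. On the one that holds the square tin, press the release paddle right down with one fingertip so that the spring pushes the tin out along the track, and stop the tin with the other finger before it runs off the open end. Finish while still holding the paddle down and the tin trapped upright on the track against that finger; do not lift the tin, and leave the other dispenser and everything else alone.

Things in the scene. Friction and masses are not known exactly. Their poses are not given: they have to be found in the camera images.
- dock_sq: White plastic tin dispenser holding the square tin, fixed to the worktop. Origin at worktop height under the track's centreline, at the stop lip; x along the track, the way the tin is pushed; y to the paddle's side; z up. Lip: x = 0 to 4 mm, 14 mm proud of the track floor, sinks with the paddle. Cheeks 56 mm high at x = -70 to 0; spring housing 84 mm high, 76 mm wide, at x = -150 to -70.
- release_sq (a joint): Travel of the square tin's release, m: 0 up (at rest), 0.017 right down. It is sprung: about 2 N starts it, 5 N holds it right down (a little more while the lip rubs on the tin); the tin is freed at about 0.014 and it comes back up when let go.
- release_sq_top (a point): Centre of the top of the black release paddle of the square tin's dispenser: a flat plate 44 mm along the dispenser's x by 38 mm along its y, beside the track (x = 50, y = 81 mm in the dispenser's frame). Its top is 60 mm above the worktop at rest, 43 mm right down.
- track_sq_mid (a point): Point on the track floor's centreline, level with the paddle's centre (x = 50, y = 0, z = 22 mm in the dispenser's frame). A fingertip at the pressed paddle's height here hangs 21 mm above the track floor, in the tin's way.
- track_sq_end (a point): Middle of the track's open end (x = 80, y = 0, z = 22 mm in the dispenser's frame). The track is 59 mm wide between rails 10 mm high. Once the lip is down a spring pusher shoves the tin along +x with 4 to 5 N, at about 25 to 50 mm/s; untouched, it runs off this end in 2 to 4 s.
- tin_sq_center (a point): Centre of the square tin: lidded metal tin, 56 x 56 mm, 52 mm high, about 0.25 kg, standing on the track floor so its top is 74 mm above the worktop. At the start it stands behind the stop lip, its centre at about x = -30 mm in the dispenser's frame.
- dock_rd: The other dispenser, alike in every way, with a round tin (56 mm diameter, 52 mm high) in it. Leave it alone.
- release_rd (a joint): Travel of the other dispenser's release, m: 0 up. Not to be pressed.
- tin_rd_center (a point): Centre of the round tin in the other dispenser. Leave it alone.
- eggcup: Bystander: white egg cup, 40 mm across, 55 mm high, between the dispensers; origin under its middle.
- glaze_bowl: Bystander: white bowl, 130 mm across, 55 mm high; origin under its middle.
- pastry_brush: Bystander: pastry brush, 190 mm long, lying on the worktop along its x axis.
- jam_jar: Bystander: jam jar, 64 mm across, 85 mm high; origin under its middle.
- mug: Bystander: mug, 80 mm across, 90 mm high; origin under its middle.
- spatula: Bystander: spatula, 240 mm long, lying on the worktop along its x axis.
- shaker: Bystander: shaker, 44 mm across, 80 mm high; origin under its middle.
Not all that is in view belongs to the job. What is shaped like the part that bears tin_sq_center but brown or pink is not meant.

How it is judged (in metres and radians):
On the way, in this order (a step that is already met when the one before it is completed fails the run):
1. the square tin's release paddle is pressed down by a finger (value of joint release_sq above 0.013 m and contact force between the fingers and release_sq above 0.5 N).
2. the square tin has come out and is stopped by a finger, on the track, while the paddle is held down (all of step 1 and contact force between the fingers and tin_sq above 0.5 N and x of tin_sq_center in the frame of dock_sq between -0.015 and 0.055 m and angle between tin_sq_center's own z axis and vertical below 0.2 rad and linear speed of tin_sq below 0.015 m/s), for 0.3 s.
At the end, for the whole second after the job is handed in: A finger still holds the square tin's paddle at least 13 mm down, and the tin rests still and upright on its track, pressing on a finger with over 0.5 N, its centre between x = -15 and 55 mm in the dispenser's frame (15 mm out or more, but wholly on the track) (all of step 2); the arm keeps its last pose, push and grip.
It fails at once if the square tin ran off the end of the track (x of tin_sq_center in the frame of dock_sq above 0.075 m).
It fails at once if the square tin was lifted or knocked off the track (z of tin_sq_center in the frame of dock_sq above 0.06 m or z of tin_sq_center in the frame of dock_sq below 0.038 m or angle between tin_sq_center's own z axis and vertical above 0.4 rad).
It fails at once if the other dispenser was worked or its tin disturbed (value of joint release_rd above 0.006 m or distance of tin_rd_center from where it was at the start of the episode above 0.012 m).
It fails at once if a bystander was disturbed (distance of any of eggcup, glaze_bowl, pastry_brush, jam_jar, mug, spatula, shaker from where it was at the start of the episode above 0.025 m).
It also fails if it takes over 32 s, if anything falls off the work surface, if the arm or the gripper's body presses on something with over 40 N, if the wrist force passes 120 N, or if a joint passes its speed limit or range.

## Working session

There is one attempt and no reset: what is moved stays moved. The work goes in short steps, Python scripts to look and compute and a shell command to move; the robot and the scene stay as the last step left them, time stands still between calls to the robot, and variables do not carry over. Pictures are saved under pics/ and viewed, and the job is handed in when it is done.

```bash
mkdir -p pics; ls
python3 - <<'E'
from bench import *
import cv2
print(sense())
for n in ["side","top","wrist"]:
    c=calibration(n); print(n,{k:v for k,v in c.items()})
    cv2.imwrite(f"pics/{n}0.png",cv2.cvtColor(snapshot(n),cv2.COLOR_RGB2BGR))
E
```

```text
pics
{'time': 0.0, 'joint_pos': array([-7.25608494e+01,  7.51409142e+00,  8.53298955e+01,  4.54719829e-04,
        8.72620025e+01, -4.89332716e+00]), 'qd': array([ 0.06884315, -0.00088215, -0.0544257 , -0.11139838,  0.13332153,
       -0.13683747]), 'joint_efforts': array([ 4.87098041e-04, -5.69393063e+01, -5.00557065e+01, -2.46501622e-04,
        1.46213325e-02,  1.95247543e-05]), 'tool_pos': array([ 227.8422124 , -554.4569313 ,  230.24913169]), 'tcp_rot': array([-1.79990507e+02,  1.05564293e-01, -6.76675357e+01]), 'ft_force': array([-0.79350912, -0.01621845,  0.34978092]), 'wrist_torque': array([-0.04304749, -0.02402163,  0.00789232]), 'finger_gap': 85.56110692638303}
side {'mtx': array([[440.72449203,   0.        , 256.57662575],
       [  0.        , 440.72449203, 185.37813982],
       [  0.        ,   0.        ,   1.        ]]), 'world_to_cam': array([[-9.67218871e-01, -2.53637286e-01,  1.24812996e-02,
         5.35379324e+02],
       [-1.60596232e-01,  5.72864095e-01, -8.03763385e-01,
         1.49740103e+02],
       [ 1.96714275e-01, -7.79419563e-01, -5.94818155e-01,
        
[... 452 characters left out ...]
+02],
       [ 1.33519935e-01, -1.44790785e-02, -9.90940353e-01,
         1.56297933e+03],
       [ 0.00000000e+00,  0.00000000e+00,  0.00000000e+00,
         1.00000000e+00]])}
wrist {'mtx': array([[340.85190815,   0.        , 253.55451011],
       [  0.        , 340.85190815, 187.35701268],
       [  0.        ,   0.        ,   1.        ]]), 'hand_eye': array([[ 9.99999104e-01, -1.14781139e-03, -6.88634461e-04,
         1.31308643e+00],
       [ 1.28983952e-03,  9.63820967e-01,  2.66547333e-01,
        -6.82472731e+01],
       [ 3.57774267e-04, -2.66547982e-01,  9.63821584e-01,
        -1.42133569e+02],
       [ 0.00000000e+00,  0.00000000e+00,  0.00000000e+00,
         1.00000000e+00]])}
```

View pics/side0.png

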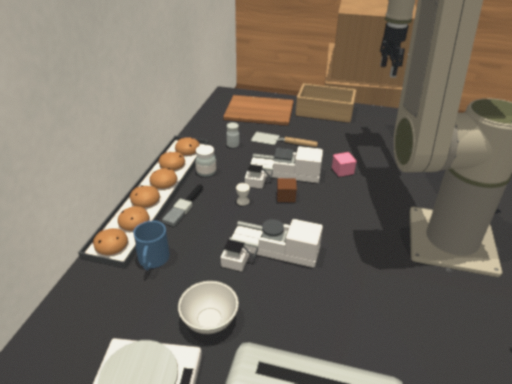

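View pics/top0.png

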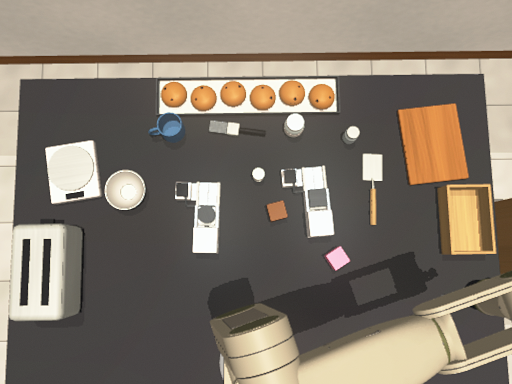

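View pics/wrist0.png

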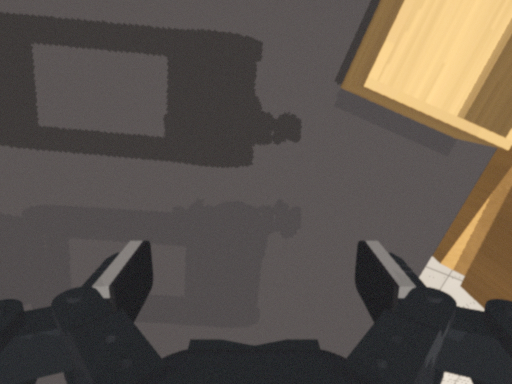

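The top view shows the square-tin dispenser at about (317,200) with its paddle at (291,177). The round one is at (207,217), paddle at (184,190). The egg cup is at (258,174). I'll zoom in and measure.

Run:
```python
import cv2
t=cv2.imread("pics/top0.png"); 
cv2.imwrite("pics/topz.png",cv2.resize(t[150:250,230:350],None,fx=6,fy=6,interpolation=cv2.INTER_CUBIC))
s=cv2.imread("pics/side0.png"); 
cv2.imwrite("pics/sidez.png",cv2.resize(s[130:210,230:340],None,fx=7,fy=7,interpolation=cv2.INTER_CUBIC))
```

```text
(no output)
```

View pics/topz.png

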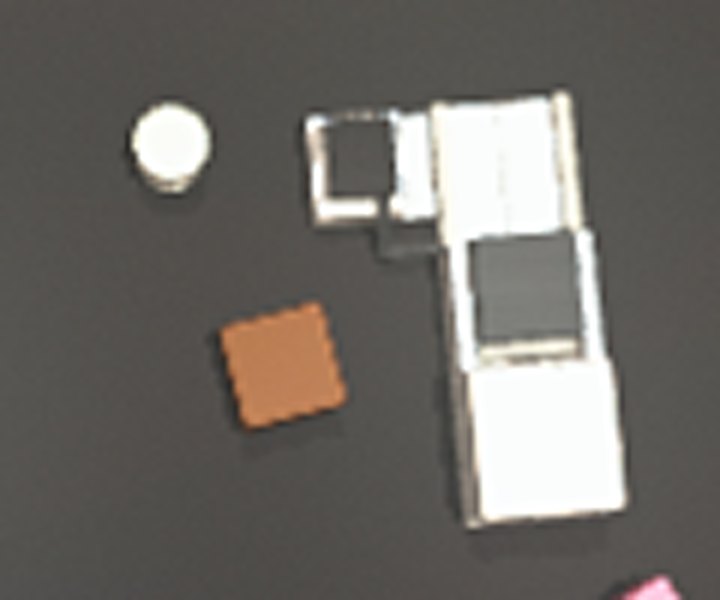

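View pics/sidez.png

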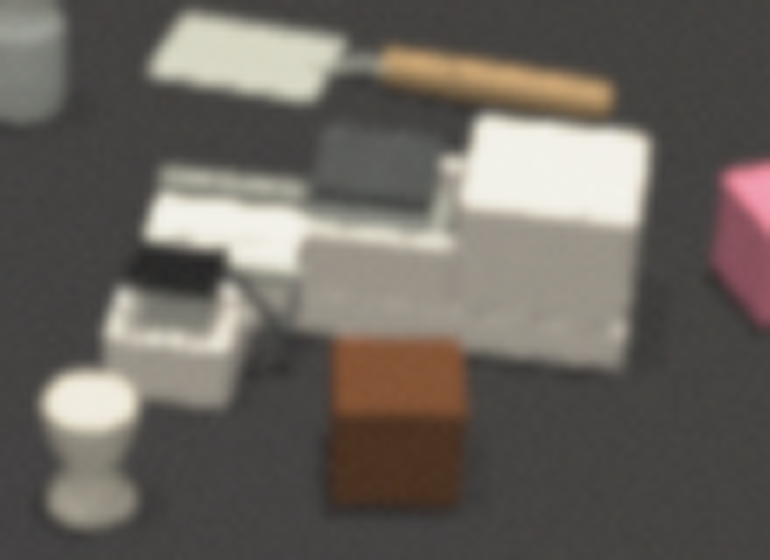

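```bash
cat > h.py <<'E'
import numpy as np
from bench import *
from scipy.spatial.transform import Rotation as R
def cam(name):
    c=calibration(name); K=np.array(c["mtx"])
    if name=="wrist":
        s=sense(); T=np.eye(4); T[:3,:3]=R.from_euler('xyz',s["tcp_rot"],degrees=True).as_matrix(); T[:3,3]=s["tool_pos"]
        return K,T@np.array(c["hand_eye"])
    return K,np.linalg.inv(np.array(c["world_to_cam"]))
def ray(KC,u,v,z):
    K,C=KC; d=C[:3,:3]@np.linalg.solve(K,[u,v,1.]); o=C[:3,3]
    return o+d*(z-o[2])/d[2]
def proj(KC,p):
    K,C=KC; q=np.linalg.inv(C)@np.append(p,1); w=K@q[:3]; return w[:2]/w[2]
E
python3 - <<'E'
from h import *
t=cam("top"); s=cam("side")
def pt(l,z): return np.array([ray(t,230+(u+.5)/6-.5,150+(v+.5)/6-.5,z) for u,v in l])
def ps(l,z): return np.array([ray(s,230+(u+.5)/7-.5,130+(v+.5)/7-.5,z) for u,v in l])
for n,P in [("housing",pt([(468,370),(612,358),(625,510),(478,525)],84)),("tin",pt([(470,237),(577,232),(580,338),(478,345)],74)),
 ("pad",pt([(330,118),(395,115),(397,195),(333,195)],60)),("tin_side",ps([(325,125),(440,135),(430,205),(312,195)],74)),("pad_side",ps([(145,248),(230,254),(220,293),(128,285)],60)),("hous_side",ps([(475,117),(650,132),(638,218),(465,208)],84)),("trackend rails z32",pt([(437,102),(570,93)],32)),("egg",pt([(171,143)],55)),("box",pt([(283,366)],55))]:
    print(n,P.mean(0).round(1), [np.linalg.norm(P[i]-P[i-1]).round(1) for i in range(len(P))], np.round(P[:,:2]).tolist())
E
```

```text
housing [ 431.8 -204.9   84. ] [np.float64(81.1), np.float64(76.1), np.float64(79.7), np.float64(77.3)] [[469.0, -165.0], [474.0, -241.0], [395.0, -245.0], [388.0, -168.0]]
tin [ 513.4 -198.9   74. ] [np.float64(57.7), np.float64(57.0), np.float64(56.6), np.float64(54.2)] [[541.0, -170.0], [543.0, -227.0], [486.0, -226.0], [483.0, -172.0]]
pad [ 588.  -115.8   60. ] [np.float64(41.9), np.float64(35.1), np.float64(43.6), np.float64(34.4)] [[609.0, -98.0], [610.0, -133.0], [566.0, -133.0], [567.0, -99.0]]
tin_side [ 516.2 -194.8   74. ] [np.float64(61.1), np.float64(54.1), np.float64(60.7), np.float64(53.6)] [[547.0, -222.0], [493.0, -228.0], [486.0, -168.0], [539.0, -161.0]]
pad_side [ 586.1 -106.9   60. ] [np.float64(30.3), np.float64(38.4), np.float64(31.2), np.float64(41.0)] [[606.0, -119.0], [568.0, -125.0], [565.0, -94.0], [606.0, -89.0]]
hous_side [ 433.8 -198.7   84. ] [np.float64(78.3), np.float64(81.0), np.float64(74.0), np.float64(76.7)] [[478.0, -232.0], [397.0, -241.0], [392.0, -167.0], [468.0, -154.0]]
trackend rails z32 [ 623.8 -195.8   32. ] [np.float64(73.4), np.float64(73.4)] [[622.0, -159.0], [626.0, -232.0]]
egg [597.3 -12.4  55. ] [np.float64(0.0)] [[597.0, -12.0]]
box [475.7 -70.   55. ] [np.float64(0.0)] [[476.0, -70.0]]
```

```bash
python3 -m pendant '[[[-0.8,-0.8,0,0.84],[-1,-1,0,0.84],[-1,-1,0,0.84],[-1,-1,0,0.84],[-1,-1,0,0.84],[-1,-1,0,0],[-1,-1,0,0],[-1,-1,0,0],[-1,-1,0,0],[-1,-1,0,0]]]' 1
```

```text
time: 0.98
tool_pos: [394.2, -328.0, 226.1]
tcp_rot: [179.7, 0.3, -88.5]
ft_force: [1.2, -0.1, 1.2]
finger_gap: 85.5
```

```bash
python3 -m pendant '[[[-0.9,-1,-0.03,-0.1],[-0.9,-1,-0.03,-0.1],[-0.9,-1,-0.03,-0.1],[-0.9,-1,-0.03,0],[-0.9,-1,-0.03,0],[-0.9,-1,-0.03,0],[-0.9,-1,-0.03,0],[-0.7,-0.8,-0.03,0],[-0.3,-0.4,0,0],[0,0,0,0]]]' 1
python3 - <<'E'
from bench import *
import cv2
print(sense()["tool_pos"],sense()["tcp_rot"])
cv2.imwrite("pics/w1.png",cv2.cvtColor(snapshot("wrist"),cv2.COLOR_RGB2BGR))
E
```

```text
time: 1.82
tool_pos: [559.3, -159.8, 228.0]
tcp_rot: [179.5, 0.6, -86.7]
ft_force: [1.2, -0.7, -0.1]
finger_gap: 85.6
[ 559.32629962 -159.76756931  227.96695268] [179.54930921   0.56546732 -86.7215758 ]
```

View pics/w1.png

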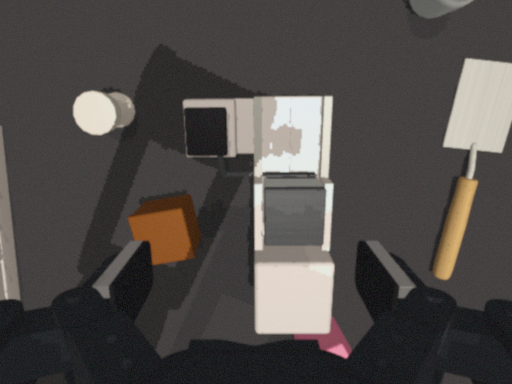

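The wrist view has the dispenser lined up with the image. The paddle is at about (206,131), the tin lid at (295,212) and the track end at row 97. I'll zoom in to refine these.

Run:
```python
import cv2
t=cv2.imread("pics/w1.png"); t=cv2.convertScaleAbs(t,alpha=1.6,beta=30)
cv2.imwrite("pics/w1z.png",cv2.resize(t[85:260,170:345],None,fx=3.4,fy=3.4,interpolation=cv2.INTER_CUBIC))
```

```text
(no output)
```

View pics/w1z.png

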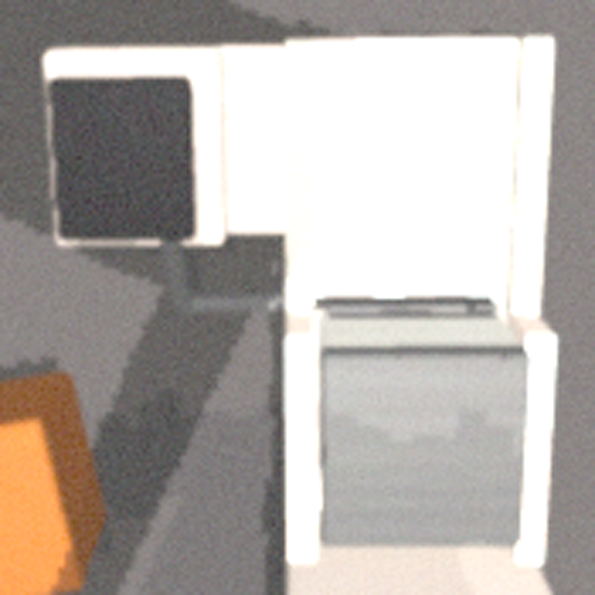

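Run:
```python
from h import *
t=cam("wrist")
def pt(l,z): return np.array([ray(t,170+(u+.5)/3.4-.5,85+(v+.5)/3.4-.5,z) for u,v in l])
for n,P in [("tin",pt([(322,350),(526,348),(520,543),(323,545)],74)),("pad",pt([(50,80),(190,78),(194,237),(58,239)],60)),
 ("cheeks z56",pt([(286,333),(556,331)],56)),("trackend z32",pt([(287,40),(554,37)],32))]:
    print(n,P.mean(0).round(1), [np.linalg.norm(P[i]-P[i-1]).round(1) for i in range(len(P))], P[:,:2].round(1).tolist())
```

```text
tin [ 518.1 -199.3   74. ] [np.float64(56.5), np.float64(53.9), np.float64(56.3), np.float64(54.7)] [[544.4, -170.3], [548.1, -224.1], [492.0, -228.7], [488.0, -174.2]]
pad [ 589.7 -114.7   60. ] [np.float64(42.0), np.float64(36.6), np.float64(41.9), np.float64(36.9)] [[609.4, -95.3], [611.9, -131.8], [570.1, -134.2], [567.4, -97.4]]
cheeks z56 [ 546.1 -198.2   56. ] [np.float64(75.4), np.float64(75.4)] [[543.6, -160.6], [548.6, -235.8]]
trackend z32 [ 624.9 -193.6   32. ] [np.float64(74.9), np.float64(74.9)] [[622.4, -156.2], [627.4, -231.0]]
```

Across the views the yaw is about 3.6° and the origin about (546,-198). The paddle is at (590,-115), and the sizes match. Target TCP is (590.5,-159.5), so I'll shift and descend to z ≈ 70.

```bash
python3 -m pendant '[[[0,-0.5,0.6,0],[0,-0.6,0.9,-0.05],[0,-0.4,1,0],[0,0,1,0],[0,0,1,0],[0,0,1,0],[0,0,1,0],[0,0,0.8,0],[0,0,0.4,0],[0,0,0,0]]]' 1
python3 - <<'E'
from bench import *
import cv2
print(sense()["tool_pos"],sense()["tcp_rot"])
for n in ["wrist","side"]:
    cv2.imwrite(f"pics/{n}2.png",cv2.cvtColor(snapshot(n),cv2.COLOR_RGB2BGR))
s=cv2.imread("pics/side2.png"); 
cv2.imwrite("pics/side2z.png",cv2.resize(s[110:220,200:350],None,fx=5,fy=5,interpolation=cv2.INTER_CUBIC))
E
```

```text
time: 2.7
tool_pos: [580.4, -171.9, 68.9]
tcp_rot: [179.4, 0.2, -87.1]
ft_force: [-0.7, 0.5, -0.3]
finger_gap: 85.3
[ 580.42590847 -171.91454848   68.86697971] [179.4373162    0.24013101 -87.11471634]
```

View pics/wrist2.png

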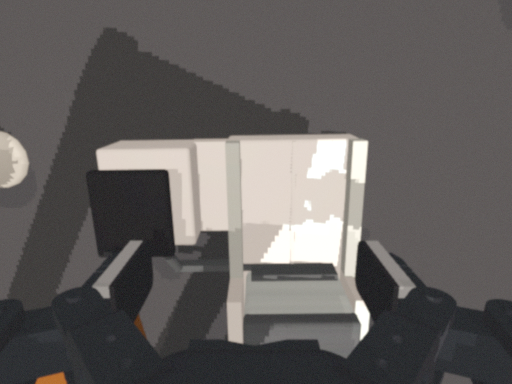

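View pics/side2z.png

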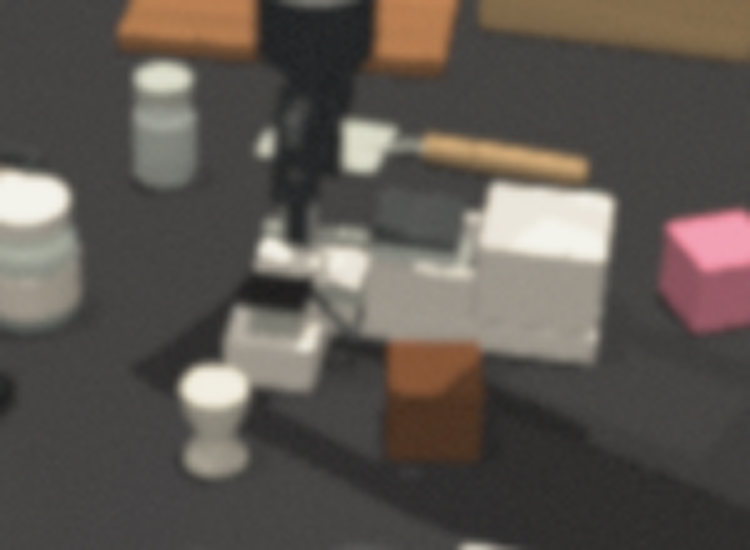

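The fingers sit about 12 mm too far toward -y and 10 mm short in x. I'll correct this before going lower.

```bash
python3 -m pendant '[[[-0.1,-0.1,0,-0.05],[-0.1,-0.1,0,-0.05],[-0.1,-0.1,0,-0.05],[-0.1,-0.1,0,0],[-0.1,-0.1,0,0],[-0.1,-0.03,0,0],[0,0,0,0],[0,0,0,0],[0,0,0,0],[0,0,0,0]]]' 1
python3 -c "
from bench import *
s=sense();print(s['tool_pos'],s['tcp_rot'])"
```

```text
time: 3.63
tool_pos: [597.6, -159.5, 79.0]
tcp_rot: [-179.8, -0.1, -86.3]
ft_force: [-0.2, -0.5, -0.2]
finger_gap: 86.0
[ 597.59849849 -159.45686199   78.95009502] [-1.79798099e+02 -8.65981508e-02 -8.62714429e+01]
```

```bash
python3 -m pendant '[[[0,0.05,0,0],[0,0.05,0,0],[0,0.05,0,0],[0,0.05,0,0],[0,0.05,0,0],[0,0.05,0,0],[0,0.05,0,0],[0,0,0,0],[0,0,0,0],[0,0,0,0]]]' 1
python3 -c "
from bench import *
s=sense();print(s['tool_pos'],s['tcp_rot'],s['qd'].round(2))
snapshot('top');s=sense();print(s['tool_pos'],s['tcp_rot'],s['qd'].round(2))"
```

```text
time: 4.47
tool_pos: [589.0, -160.4, 78.4]
tcp_rot: [-179.9, -0.1, -86.3]
ft_force: [0.4, 0.4, 0.1]
finger_gap: 85.7
[ 588.95238608 -160.37281382   78.35453487] [-1.79865644e+02 -6.64065710e-02 -8.63209244e+01] [-0.09 -0.1   0.03  0.06 -0.11  0.05]
[ 588.93745403 -160.35799524   78.31335769] [-1.79870009e+02 -6.60405792e-02 -8.63208859e+01] [ 0.05  0.   -0.05  0.05  0.05 -0.1 ]
```

```bash
python3 -m pendant '[[[0,0,0.1,0],[0,0,0.15,0],[0,0,0.15,0],[0,0,0.15,0],[0,0,0.15,0],[0,0,0.15,0],[0,0,0.15,0],[0,0,0.1,0],[0,0,0,0],[0,0,0,0]]]' 1
python3 - <<'E'
from bench import *
import cv2
print(sense()["tool_pos"],sense()["tcp_rot"],sense()["ft_force"])
for n in ["wrist","side"]:
    cv2.imwrite(f"pics/{n}3.png",cv2.cvtColor(snapshot(n),cv2.COLOR_RGB2BGR))
s=cv2.imread("pics/side3.png"); 
cv2.imwrite("pics/side3z.png",cv2.resize(s[130:210,230:340],None,fx=7,fy=7,interpolation=cv2.INTER_CUBIC))
E
```

```text
time: 5.35
tool_pos: [588.6, -160.1, 52.9]
tcp_rot: [-179.9, -0.0, -86.3]
ft_force: [-0.1, 0.2, -0.1]
finger_gap: 85.4
[ 588.57998438 -160.10832513   52.89115507] [-1.79942322e+02 -3.20230696e-02 -8.63145784e+01] [-0.14255045  0.23175661 -0.06056648]
```

View pics/wrist3.png

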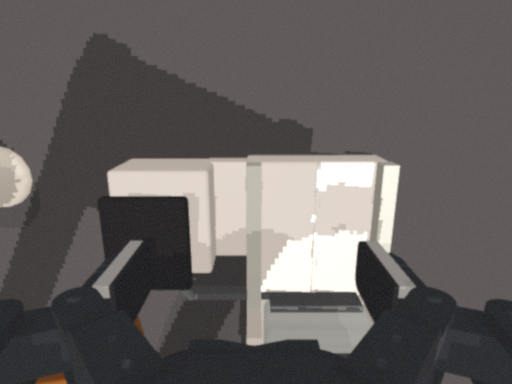

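View pics/side3z.png

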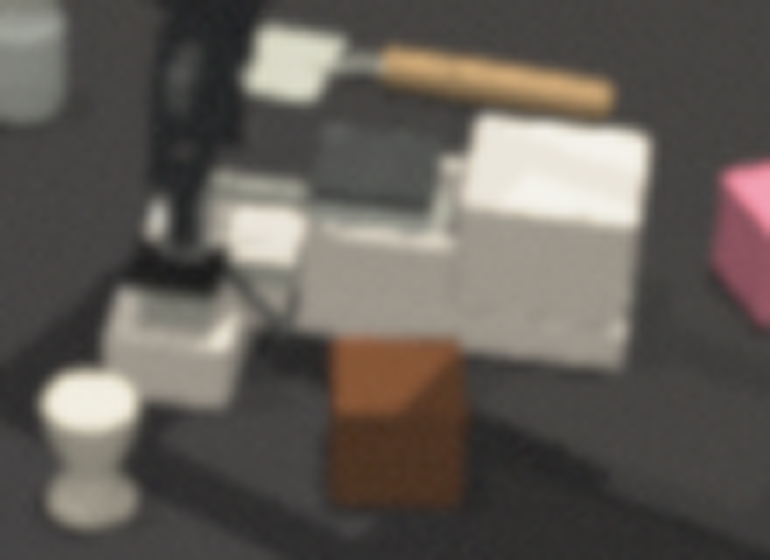

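```bash
python3 -m pendant '[[[0,0,0.1,0],[0,0,0.1,0],[0,0,0.12,0],[0,0,0.12,0],[0,0,0.12,0],[0,0,0.12,0],[0,0,0.12,0],[0,0,0.12,0],[0,0,0.12,0],[0,0,0.12,0]]]' 1
python3 - <<'E'
from bench import *
print(sense()["tool_pos"],sense()["tcp_rot"],sense()["ft_force"])
E
```

```text
time: 6.28
tool_pos: [589.7, -160.5, 30.5]
tcp_rot: [-179.8, -0.1, -86.3]
ft_force: [-1.2, 0.4, 4.1]
finger_gap: 85.6
[ 589.72244286 -160.47982025   30.45289908] [-1.79811949e+02 -8.49400233e-02 -8.62957368e+01] [-1.15841033  0.44618046  4.09633152]
```

```bash
python3 -m pendant '[[[0,0,0.1,0],[0,0,0.1,0],[0,0,0.1,0],[0,0,0.1,0],[0,0,0.05,0],[0,0,0.05,0],[0,0,0.05,0],[0,0,0.05,0],[0,0,0.05,0],[0,0,0.05,0]]]' 1
python3 - <<'E'
from bench import *
import cv2
print(sense()["tool_pos"],sense()["tcp_rot"],sense()["ft_force"])
for n in ["wrist","side"]:
    cv2.imwrite(f"pics/{n}4.png",cv2.cvtColor(snapshot(n),cv2.COLOR_RGB2BGR))
s=cv2.imread("pics/side4.png"); 
cv2.imwrite("pics/side4z.png",cv2.resize(s[130:210,230:340],None,fx=7,fy=7,interpolation=cv2.INTER_CUBIC))
E
```

```text
time: 7.12
tool_pos: [590.2, -160.5, 29.5]
tcp_rot: [-179.9, -0.0, -86.1]
ft_force: [-6.8, 1.7, 13.5]
finger_gap: 85.6
[ 590.15576361 -160.4639913    29.48999264] [-1.79913730e+02 -2.00515890e-02 -8.60860346e+01] [-6.78173364  1.6967487  13.54855858]
```

View pics/wrist4.png

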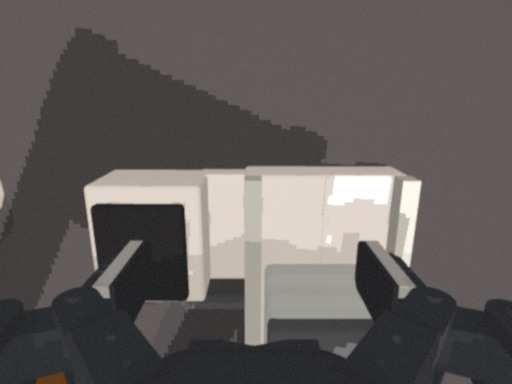

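View pics/side4z.png

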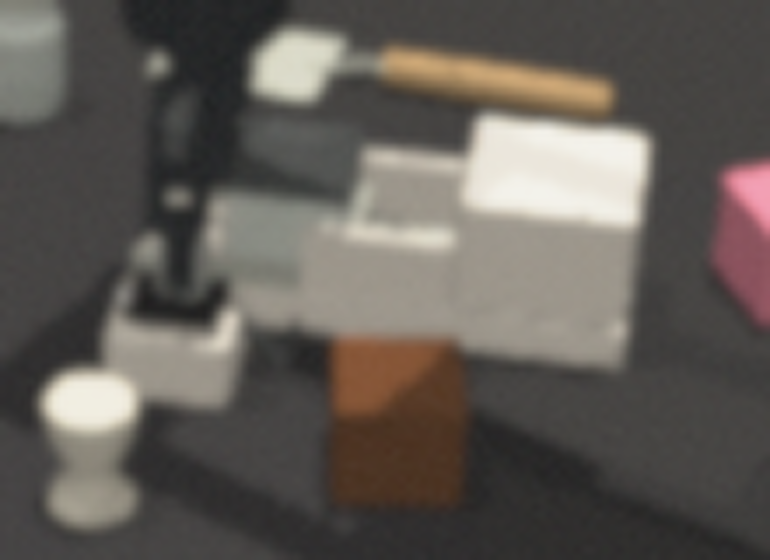

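The tin has come out against the finger (Fx about -6.8 N) and the paddle is on its stop (Fz 13.5 N). I'll hold this and check it's steady.

```bash
python3 -m pendant '[[[0,0,0.05,0],[0,0,0.05,0],[0,0,0.05,0],[0,0,0.05,0],[0,0,0.05,0],[0,0,0.05,0],[0,0,0.05,0],[0,0,0.05,0],[0,0,0.05,0],[0,0,0.05,0]]]' 1
python3 - <<'E'
from h import *
import cv2
print(sense()["tool_pos"],sense()["tcp_rot"],sense()["ft_force"])
K=cam("wrist")
cv2.imwrite("pics/wrist5.png",cv2.cvtColor(snapshot("wrist"),cv2.COLOR_RGB2BGR))
cv2.imwrite("pics/side5.png",cv2.cvtColor(snapshot("side"),cv2.COLOR_RGB2BGR))
s=cv2.imread("pics/side5.png"); 
cv2.imwrite("pics/side5z.png",cv2.resize(s[130:210,230:340],None,fx=7,fy=7,interpolation=cv2.INTER_CUBIC))
S=cam("side")
P=np.array([ray(S,230+u/7,130+v/7,74) for u,v in [(362,127),(350,195)]]);print("tin rear corners",P.round(1))
for v in (318,):print("front top edge",ray(K,315,v,74).round(1))
for _ in range(3):
  snapshot("top");s=sense();print(s["time"],s["tool_pos"],s["ft_force"])
E
```

```text
time: 8.05
tool_pos: [590.4, -160.4, 29.5]
tcp_rot: [180.0, -0.0, -85.7]
ft_force: [-6.6, 1.1, 14.0]
finger_gap: 85.2
[ 590.4280505  -160.42410553   29.49638568] [ 1.79995709e+02 -3.52202406e-02 -8.57418885e+01] [-6.6182377   1.09930359 14.04265049]
tin rear corners [[ 527.7 -222.8   74. ]
 [ 520.7 -164.    74. ]]
front top edge [ 588.5 -181.9   74. ]
8.2 [ 590.4409653  -160.41475095   29.52202911] [-7.08518689  1.68702092 14.7910322 ]
8.25 [ 590.42150955 -160.41247351   29.47668578] [-7.65331705  1.59246325 14.35105954]
8.3 [ 590.4041168  -160.40626697   29.4851247 ] [-6.81407635  1.90390521 13.75264761]
```

View pics/side5z.png

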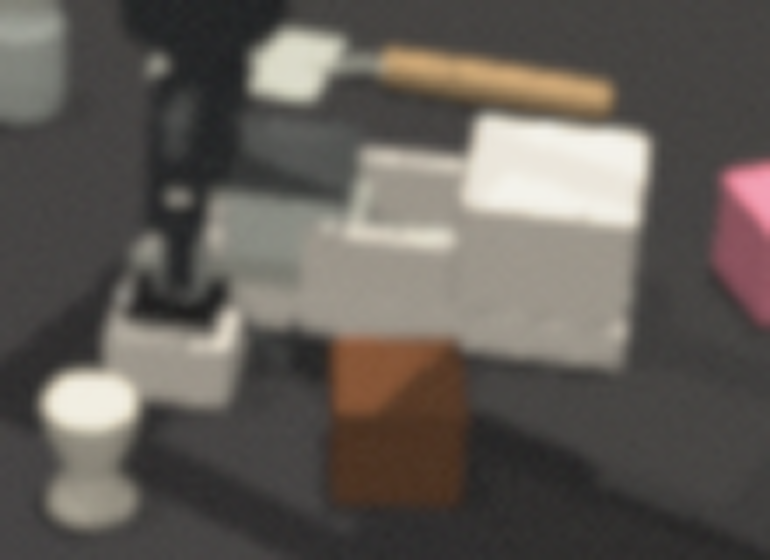

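View pics/wrist5.png

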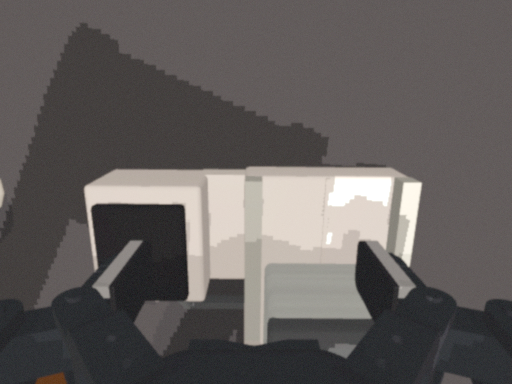

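The hold is steady. The tin's rear edge is at about x = 526 world, so its centre is near dock x ≈ +10 mm, upright against the finger. Handing in.

```bash
python3 -c "
from bench import *
print(hand_in()); s=sense(); print(s['time'],s['tool_pos'],s['ft_force'])"
```

```text
the job is handed in; nothing more can be done
None
the job is handed in; nothing more can be done
```

I pressed the square tin's paddle down with one open fingertip, and the tin came out and stopped against the other finger. I handed the job in at about 8.3 s with both still held; no verdict is reported.

**Last checks before handing in:**
- **Paddle:** it was down on its stop, with the wrist reading about 14 N upward.
- **Tin:** it pushed back on the finger at about 7 N. It stood upright on the track, its centre roughly 10 mm out in the dispenser's frame (the limits are -15 and 55 mm).
- **Stillness:** the last two sets of pictures, about 0.9 s apart, looked the same, and the tool pose held to about 0.1 mm over the last readings.
- **Rest of the scene:** I never moved near the round dispenser. The egg cup, the nearest bystander, looked untouched in the last side view.

**Disagreements:**
- **Position measurements:** the side camera placed the paddle about 8 mm further in y than the wrist and top cameras did. I used the wrist and top values, and the press confirmed them.
- **Arm motion:** the fast descent drifted about 12 mm sideways and 10 mm short, and the first correction overshot. I fixed both above the paddle before touching anything.

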